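Seasoning pots into their holders

TASK

Put the three round steel seasoning pots away in the round grey holders, each pot in the holder of its own size (small in the narrowest, large in the widest), standing upright right down on the holder's floor. Keep the pots upright as you carry them, and leave the square pots and the label roll where they are.

Things in the scene. Friction and masses are not known exactly. Their poses are not given: they have to be found in the camera images.
- small_round_pot: Smallest round steel seasoning pot with a closed, fixed lid, 38 mm in diameter, 100 mm high to the top of the lid, plus a small black knob (18 mm across, 9 mm tall) in the middle of the lid. Loose, under 0.6 kg, standing upright. Origin: centre of its underside, z up.
- medium_round_pot: Middle-sized round steel seasoning pot with a closed, fixed lid, 50 mm in diameter, 84 mm high to the top of the lid, plus a small black knob (18 mm across, 9 mm tall) in the middle of the lid. Loose, under 0.6 kg, standing upright. Origin: centre of its underside, z up.
- large_round_pot: Largest round steel seasoning pot with a closed, fixed lid, 62 mm in diameter, 92 mm high to the top of the lid, plus a small black knob (18 mm across, 9 mm tall) in the middle of the lid. Loose, under 0.6 kg, standing upright. Origin: centre of its underside, z up.
- small_square_pot: Small square steel seasoning pot with a closed, fixed lid, 42 x 42 mm, 92 mm high to the top of the lid, plus a small black knob (18 mm across, 9 mm tall) in the middle of the lid. Loose, under 0.6 kg, standing upright. Origin: centre of its underside, z up, x and y square to its sides. Not to be moved.
- large_square_pot: Large square steel seasoning pot with a closed, fixed lid, 58 x 58 mm, 84 mm high to the top of the lid, plus a small black knob (18 mm across, 9 mm tall) in the middle of the lid. Loose, under 0.6 kg, standing upright. Origin: centre of its underside, z up, x and y square to its sides. Not to be moved.
- narrow_holder: The narrowest of three fixed grey plastic pot holders: a round open socket, 30 mm tall, 48 mm inner diameter in its straight part, flared to 58 mm at the rim (68 mm over the outside of the rim), inner floor 6 mm above the table. Takes a round pot 38 mm in diameter. Origin: centre of its underside, at table height, z up.
- middle_holder: The middle-sized of three fixed grey plastic pot holders: a round open socket, 30 mm tall, 60 mm inner diameter in its straight part, flared to 70 mm at the rim (80 mm over the outside of the rim), inner floor 6 mm above the table. Takes a round pot 50 mm in diameter. Origin: centre of its underside, at table height, z up.
- wide_holder: The widest of three fixed grey plastic pot holders: a round open socket, 30 mm tall, 72 mm inner diameter in its straight part, flared to 82 mm at the rim (92 mm over the outside of the rim), inner floor 6 mm above the table. Takes a round pot 62 mm in diameter. Origin: centre of its underside, at table height, z up.
- label_roll: Roll of white paper labels lying flat, 77 mm across, 25 mm high, with a brown core hole. Loose, light; not to be moved. Origin: centre of its underside.
Things that resemble listed ones, but are neither listed nor needed, are in the scene too. Leave any pink or red look-alike of the large_round_pot alone.

How it is judged:
At the end, for the whole second after the job is handed in: Each round pot stands in the holder of its size: centres within 10 mm, underside under 11 mm above the table (holder floor: 6 mm), upright within 0.12 rad, at rest, released; the square pots and the label roll are within 25 mm of their starts (horizontal distance between small_round_pot and narrow_holder below 0.01 m and z of small_round_pot in the frame of narrow_holder below 0.011 m and angle between each of small_round_pot, medium_round_pot, large_round_pot's own z axis and vertical below 0.12 rad and linear speed of each of small_round_pot, medium_round_pot, large_round_pot below 0.02 m/s and contact force between each of small_round_pot, medium_round_pot, large_round_pot and the fingers below 0.1 N and horizontal distance between medium_round_pot and middle_holder below 0.01 m and z of medium_round_pot in the frame of middle_holder below 0.011 m and horizontal distance between large_round_pot and wide_holder below 0.01 m and z of large_round_pot in the frame of wide_holder below 0.011 m and distance of each of small_square_pot, large_square_pot, label_roll from where it was at the start of the episode below 0.025 m); the robot touches nothing.
It fails at once if a square pot or the label roll is shoved or carried away (over 30 mm) (distance of any of small_square_pot, large_square_pot, label_roll from where it was at the start of the episode above 0.03 m).
It fails at once if a round pot is tipped over (0.6 rad) (angle between any of small_round_pot, medium_round_pot, large_round_pot's own z axis and vertical above 0.6 rad).
It also fails if it takes over 88 s, if anything falls off the work surface, if the arm or the gripper's body presses on something with over 40 N, if the wrist force passes 120 N, or if a joint passes its speed limit or range.

ROBOT

A 6-joint arm with a two-finger parallel gripper is mounted at the origin on a cart in front of the work surface, level with it; the furniture and walls round the work are solid. World frame = base frame: x ahead of the robot, y to its left, z up, the work surface at z = 0. Lengths are in m, angles in rad, forces in N, time in s.
With the tool pointing down it reaches from about 0.35 to 0.85 m from the base axis. Payload 8.1 kg.
Tool frame: the origin (TCP) lies at the centre of the arm's flange, where the gripper is bolted on; the fingertips stand 173 mm ahead of it and the grasp point (between the pads) lies 155 mm ahead of it; z points along the fingers, y is the line along which they close (so a half turn about z gives the same grasp; the last joint's range is limited). The gripper opens to 85 mm and grips with 20 to 120 N. Pads are 22 mm wide; open, the fingers measure 114 mm over their backs; the gripper's body (76 mm by 85 mm) begins 54 mm behind the grasp point. The pads swing forward as they close: fully open they stand 13 mm farther back than shut.
Start: joints at [-1.422, 0.13, 1.488, -0, 1.523, -0.085], TCP at [0.139, -0.584, 0.405] pointing down, gripper open.
Joint ranges: [-2.96, 2.96], [-0.89, 2.26], [0.02, 2.5], [-1.34, 4.48], [0, 2.73], [-2.66, 2.66]. Speed limits (rad/s): [2.39, 2.39, 2.79, 3.14, 3.14, 3.14].

INTERFACE

Orientations are given as a unit quaternion [x, y, z, w].
In Python, from station import bot, eoat, vision gives the robot as it stands. Calls block until the motion is done:
- bot.move_to(position, orientation): joint-space move of the TCP to a pose.
- bot.movel(position, rot=None, v=0.15): straight line of the TCP; rot=None keeps the orientation; v is the mean speed in m/s.
- bot.move_joints(angles): joint-space move.
- eoat.grip(opening, newtons=None): opening from 0.0 (shut) to 1.0 (fully open); newtons is the grip in N (None keeps the last); returns when the fingers have stopped.
- bot.sleep(seconds).
- bot.inverse_kinematics(position, orientation): joint angles nearest the present ones, or None.
- bot.sense(): the state.
- vision.snapshot(name): name is "scene" or "top" or "wrist"; returns a dict with "color" (400x640x3 uint8, blue, green, red), "camera_matrix" (3x3 intrinsics, pixels), "dist_coeffs" ([k1, k2, p1, p2, k3] as OpenCV has them; the pictures are not rectified), "cam_to_world" (4x4, takes a point from camera to world coordinates). Camera axes: x right, y down, z forward; pixel columns grow to the right and rows downward; lengths in m; the calibration is good to about 2 mm. A picture is of the moment at which its call begins. There is no depth.
A pose or a line that the arm cannot do raises bot.PlanningError and nothing moves.
- bot.finish_job(): hands the job in; it is judged then, once.
The state is a dict: "time_s": time; "joint_pos": joint angles; "joint_velocities": joint speeds; "joint_efforts": joint torques, N m; "position": TCP position; "ee_rot": TCP orientation; "force": force on the tool from outside, world axes, zero at the start; "moment": the same for the moment, N m; "finger_gap": opening from 0.0 (shut) to 1.0 (fully open); "grip_force": force on a finger pad.
Only numpy, scipy, OpenCV 4.12 (cv2) and the standard library are available. Lean on these libraries where they do the work, as an engineer would, in place of code of your own. Each camera call takes 0.05 s, during which the arm holds its last target. There are 200 camera calls.

## Working session

There is one attempt and no reset: what is moved stays moved. The work goes in short steps, each a Python script; the robot and the scene stay as the last script left them, time stands still between calls to the robot, and variables do not carry over. Pictures are saved under pics/ and viewed, at most 14 in all, crops included, and the job is handed in when it is done.

```bash
mkdir -p pics; ls
python3 - <<'E'
from station import bot,eoat,vision
import cv2,numpy as np
for n in ["scene","top","wrist"]:
    s=vision.snapshot(n); cv2.imwrite(f"pics/a_{n}.png",s["color"])
    print(n,s["camera_matrix"].round(1).tolist(),np.round(s["dist_coeffs"],3),s["cam_to_world"].round(3).tolist())
print(bot.sense()["time_s"],bot.sense()["ee_rot"])
E
```

```text
pics
scene [[473.2, 0.0, 319.8], [0.0, 473.2, 203.1], [0.0, 0.0, 1.0]] [0.017 0.    0.    0.    0.   ] [[0.754, -0.361, 0.55, -0.335], [-0.657, -0.414, 0.63, -1.016], [0.0, -0.836, -0.549, 0.929], [0.0, 0.0, 0.0, 1.0]]
top [[424.1, 0.0, 322.9], [0.0, 424.1, 203.1], [0.0, 0.0, 1.0]] [-0.101  0.     0.     0.     0.   ] [[-0.08, -0.973, 0.218, 0.304], [-0.997, 0.078, -0.018, 0.012], [0.001, -0.219, -0.976, 1.232], [0.0, 0.0, 0.0, 1.0]]
wrist [[284.6, 0.0, 319.1], [0.0, 284.6, 201.4], [0.0, 0.0, 1.0]] [-0.018  0.     0.     0.     0.   ] [[0.232, -0.926, -0.3, 0.216], [-0.973, -0.221, -0.07, -0.566], [-0.001, 0.308, -0.951, 0.372], [0.0, 0.0, 0.0, 1.0]]
0.15 [ 9.93173690e-01  1.16642480e-01 -2.99497612e-05 -7.43693085e-04]
```

View pics/a_top.png

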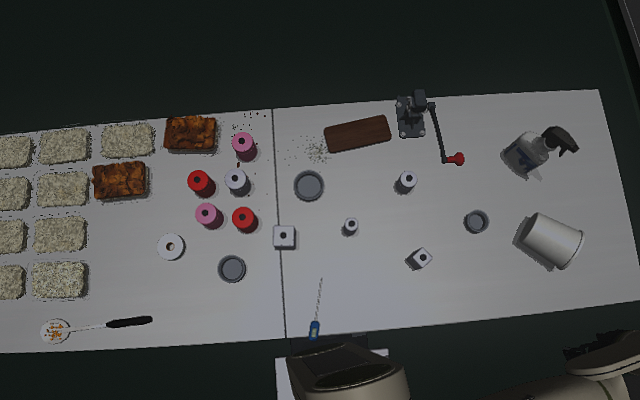

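View pics/a_scene.png

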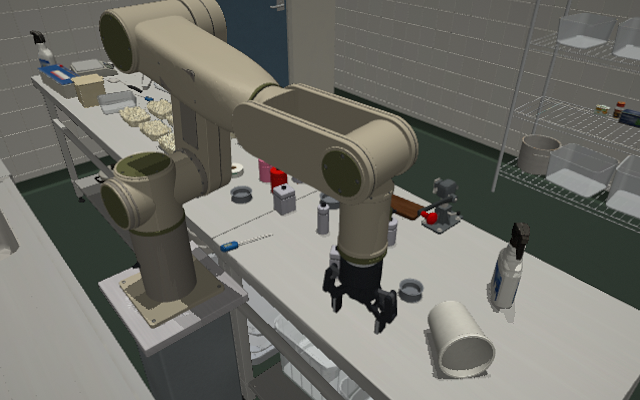

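The top view shows the holders at about (309,186), (232,268) and (475,221). Steel round pots are at (236,181), (406,181) and (351,226), and square pots at (284,236) and (421,258). Red and pink look-alikes surround the pot at (236,181), and the roll is at (171,247). The scene view agrees, with the arm hiding part of it.

```bash
cat > h.py <<'E'
from station import bot,eoat,vision
import cv2,numpy as np
from scipy.spatial.transform import Rotation as R
def ray(s,uv):
    p=cv2.undistortPoints(np.array([[uv]],float),s["camera_matrix"],np.array(s["dist_coeffs"],float))[0,0]
    T=np.array(s["cam_to_world"]); return T[:3,3],T[:3,:3]@np.array([p[0],p[1],1.])
def onz(s,uv,z):
    o,d=ray(s,uv); return o+d*(z-o[2])/d[2]
def proj(s,P):
    T=np.linalg.inv(np.array(s["cam_to_world"]))
    return cv2.projectPoints(np.array([P],float),cv2.Rodrigues(T[:3,:3])[0],T[:3,3],s["camera_matrix"],np.array(s["dist_coeffs"],float))[0][0,0]
def tri(obs):
    A=np.zeros((3,3));b=np.zeros(3);L=[]
    for s,uv in obs:
        o,d=ray(s,uv);d=d/np.linalg.norm(d);M=np.eye(3)-np.outer(d,d);A+=M;b+=M@o;L.append((o,M))
    x=np.linalg.solve(A,b); return x,[np.linalg.norm(M@(x-o)) for o,M in L]
def down(yaw): # tool z down, closing axis (tool y) at angle yaw from world x
    y=np.array([np.cos(yaw),np.sin(yaw),0]);z=np.array([0,0,-1.])
    return R.from_matrix(np.c_[np.cross(y,z),y,z]).as_quat()
E
python3 - <<'E'
from h import *
s=vision.snapshot("top")
G={"large":((236,181),.092),"med":((406,181),.084),"small":((351,226),.1),"sqS":((421,258),.092),"sqL":((284,236),.084),"pk1":((243,146),.09),"rd1":((201,183),.09),"pk2":((208,215),.09),"rd2":((244,219),.09),"hW":((309,186),.03),"hM":((232,268),.03),"hN":((475,221),.03),"roll":((171,247),.025),"mill":((408,110),.0),"millh":((455,159),.05)}
for k,(uv,z) in G.items(): print(k,onz(s,uv,z).round(3))
c=s["color"][130:290,150:500]; cv2.imwrite("pics/b.png",cv2.convertScaleAbs(cv2.resize(c,None,fx=2.28,fy=2.28,interpolation=cv2.INTER_CUBIC),alpha=1.2))
E
```

```text
large [0.641 0.228 0.092]
med [ 0.605 -0.248  0.084]
small [ 0.487 -0.08   0.1  ]
sqS [ 0.386 -0.261  0.092]
sqL [0.477 0.104 0.084]
pk1 [0.744 0.205 0.09 ]
rd1 [0.644 0.328 0.09 ]
pk2 [0.55 0.31 0.09]
rd2 [0.531 0.21  0.09 ]
hW [0.626 0.026 0.03 ]
hM [0.405 0.261 0.03 ]
hN [ 0.483 -0.448  0.03 ]
roll [0.478 0.438 0.025]
mill [ 0.858 -0.303  0.   ]
millh [ 0.669 -0.41   0.05 ]
```

View pics/b.png

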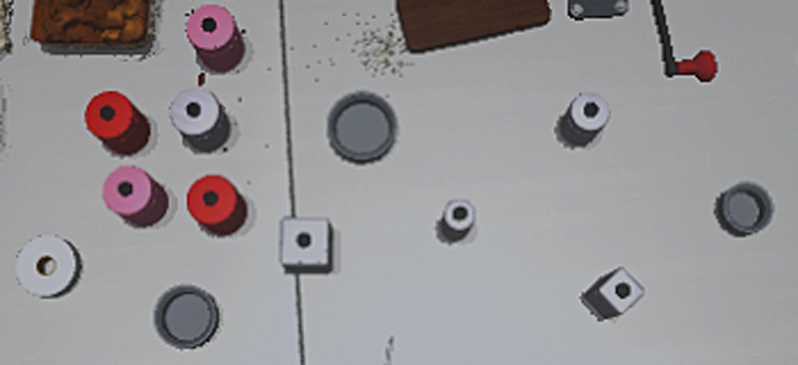

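The crop confirms the sizes. The largest steel round is at (236,181), surrounded by pink and red pots, the medium is at (406,181) and the small at (351,226). The holders are wide (309,186), middle (232,268) and narrow (475,221). Next I'll take two wrist views to triangulate.

Run:
```python
from h import *
import pickle
S=[vision.snapshot("top")]
for i,p in enumerate([[.55,-.2,.42],[.55,.1,.42]]):
    bot.move_to(p,down(-np.pi/2)); bot.sleep(.2); s=vision.snapshot("wrist"); S.append(s)
    cv2.imwrite(f"pics/w{i}.png",s["color"])
S.append(vision.snapshot("top"));pickle.dump(S,open("S.pkl","wb")); print(bot.sense()["time_s"])
```

```text
3.975
```

View pics/w0.png

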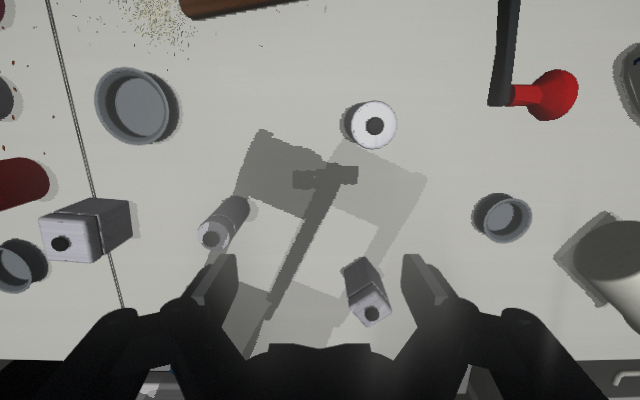

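View pics/w1.png

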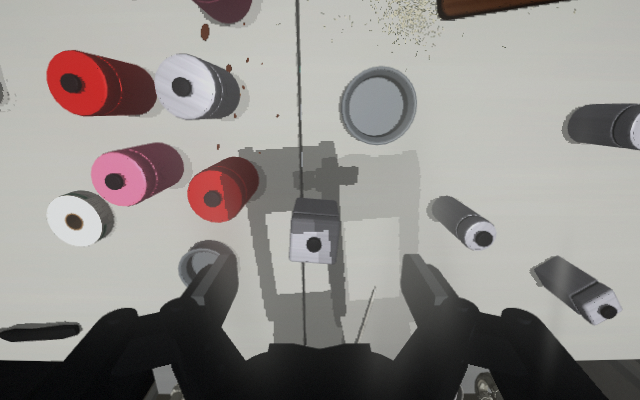

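The wrist views show every knob and holder clearly. In w0 the medium knob is at (375,126), the small at (210,239) and the narrow holder at (501,217). In w1 the large knob is at (182,87), the wide holder at (377,107) and the small knob at (484,239). The middle holder is partly hidden by a finger, so I'll add near-overhead views of the narrow and middle holders and then measure.

```bash
cat > m.py <<'E'
from h import *
def knob(s,P):
    u=proj(s,P); x,y=u.round().astype(int)
    if not(15<x<625 and 15<y<385): return None
    g=s["color"].max(2); r=9 if s["camera_matrix"][0,0]>400 else 16
    x0,y0=max(x-r,0),max(y-r,0); w=g[y0:y+r,x0:x+r]
    t,m=cv2.threshold(w,0,1,cv2.THRESH_BINARY_INV|cv2.THRESH_OTSU); m=(w<60).astype(np.uint8)
    n,l,st,c=cv2.connectedComponentsWithStats(m)
    b=[(np.hypot(*(c[i]+[x0,y0]-u)),i) for i in range(1,n) if st[i,4]>12]
    if not b: return None
    i=min(b)[1]; return c[i]+[x0,y0],st[i,4]
def ell(s,P,R_):
    """ellipse of the grey holder blob near P: outer outline"""
    u=proj(s,P); f=s["camera_matrix"][0,0]/np.linalg.norm(np.array(s["cam_to_world"])[:3,3]-P)
    x,y=u; r=R_*f*1.5
    hsv=cv2.cvtColor(s["color"],cv2.COLOR_BGR2HSV)
    m=cv2.inRange(hsv,(90,18,35),(130,120,185))
    k=np.zeros_like(m);cv2.circle(k,(int(x),int(y)),int(r),255,-1);m&=k
    m=cv2.morphologyEx(m,cv2.MORPH_OPEN,np.ones((3,3),np.uint8))
    cs=cv2.findContours(m,cv2.RETR_EXTERNAL,cv2.CHAIN_APPROX_NONE)[0]
    if not cs: return None
    c=max(cs,key=cv2.contourArea)
    if len(c)<5: return None
    e=cv2.fitEllipse(cv2.convexHull(c)); return np.array(e[0]),np.array(e[1])*1.0/f
E
python3 - <<'E'
from m import *
import pickle
S=pickle.load(open("S.pkl","rb"))
for p in [[.345,.2,.42],[.345,.3,.42],[.41,-.4,.42],[.41,-.5,.42]]:
    bot.move_to(p,down(-np.pi/2)); bot.sleep(.2); S.append(vision.snapshot("wrist"))
pickle.dump(S,open("S.pkl","wb")); print(bot.sense()["time_s"])
K={"large":(.641,.228,.097),"med":(.605,-.248,.088),"small":(.487,-.08,.105),"sqS":(.386,-.261,.097),"sqL":(.477,.104,.088),"rd1":(.644,.328,.097),"pk1":(.744,.205,.097),"pk2":(.55,.31,.097),"rd2":(.531,.21,.097)}
for k,P in K.items():
    obs=[];lab=[]
    for i,s in enumerate(S):
        if i==3: continue
        q=knob(s,P)
        if q: obs.append((s,q[0]));lab.append((i,int(q[1])))
    x,e=tri(obs); print(k,x.round(4),"res",(np.array(e)*1e3).round(1),lab)
H={"W":((.626,.026,.03),.046),"M":((.405,.261,.03),.04),"N":((.483,-.448,.03),.034)}
for k,(P,r) in H.items():
    for i,s in enumerate(S):
        q=ell(s,P,r) 
        if q: print(k,i,q[0].round(1),(q[1]*1e3).round(1),onz(s,q[0],.03).round(4))
s=S[4]["color"][:300,100:540];t=S[6]["color"][:300,100:540]
cv2.imwrite("pics/c.png",cv2.resize(np.hstack([s,t]),None,fx=.9,fy=.9))
E
```

```text
9.3417
large [0.6527 0.233  0.0784] res [2.9 2.9] [(0, 30), (2, 17)]
med [ 0.3386 -0.0183  1.1023] res [0.] [(0, 29)]
small [ 0.4945 -0.0817  0.1057] res [0.9 0.9] [(0, 27), (2, 177)]
sqS [ 0.3881 -0.2645  0.0965] res [0.7 1.9 1.8 1.1] [(0, 31), (1, 52), (2, 160), (7, 208)]
sqL [0.4793 0.1064 0.0871] res [0.1 0.1 1.7 4.1 2.7] [(0, 24), (1, 194), (2, 154), (4, 23), (5, 308)]
rd1 [0.6548 0.3399 0.0911] res [1. 1.] [(0, 29), (2, 165)]
pk1 [0.4596 0.0795 0.8421] res [0.] [(0, 32)]
pk2 [0.5574 0.3183 0.0938] res [0.1 0.1] [(0, 27), (2, 212)]
rd2 [0.3017 0.0104 1.2412] res [0.] [(0, 29)]
W 0 [308.3 185. ] [87.5 88.9] [0.6295 0.0279 0.03  ]
W 3 [310.4 184.4] [74.2 87.3] [0.6308 0.0218 0.03  ]
M 0 [230.9 268.4] [79.1 80.9] [0.4041 0.2641 0.03  ]
M 1 [ 15.3 266. ] [44.6 92.1] [0.4145 0.2427 0.03  ]
N 0 [477.3 220.8] [66.7 70.4] [ 0.4831 -0.4552  0.03  ]
N 3 [477.2 220.8] [67.7 70.2] [ 0.4832 -0.4549  0.03  ]
```

View pics/c.png

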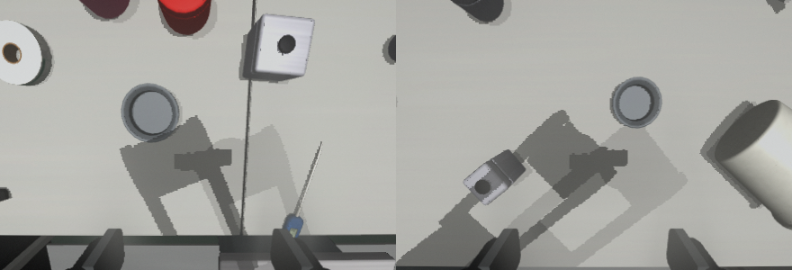

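The near-overhead views are clean: the middle holder is at about (269,124) in view 4, and the narrow one at about (366+..,114) in view 6. The colour and knob thresholds need to fit the wrist camera, so I'll sample pixels.

Run:
```python
from m import *
import pickle
S=pickle.load(open("S.pkl","rb"))
h=lambda s,x,y:cv2.cvtColor(s["color"],cv2.COLOR_BGR2HSV)[y,x].tolist()
s=S[4];print("row floor/walls",[h(s,x,124) for x in range(230,312,4)])
s=S[2];print("wide",[h(s,x,107) for x in range(334,424,5)])
print("large knob",[h(s,x,87) for x in range(160,204,4)], "med",[h(S[1],x,126) for x in range(350,400,4)],"small",[h(S[1],x,239) for x in range(196,226,3)])
```

```text
row floor/walls [[26, 9, 192], [50, 5, 165], [95, 15, 104], [98, 11, 92], [90, 14, 75], [99, 13, 142], [100, 16, 141], [105, 14, 143], [103, 16, 143], [107, 16, 143], [101, 14, 144], [103, 16, 143], [105, 14, 144], [99, 12, 143], [105, 17, 146], [105, 15, 135], [100, 15, 102], [105, 5, 104], [30, 6, 176], [35, 8, 191], [30, 7, 191]]
wide [[30, 6, 197], [40, 6, 124], [103, 18, 128], [105, 12, 130], [103, 15, 155], [103, 15, 154], [103, 12, 153], [100, 15, 154], [103, 15, 154], [103, 15, 154], [105, 13, 154], [103, 12, 151], [99, 17, 154], [99, 12, 150], [45, 6, 82], [83, 9, 108], [100, 11, 141], [35, 8, 191]]
large knob [[128, 10, 196], [124, 10, 200], [115, 8, 202], [150, 11, 68], [0, 9, 60], [165, 8, 62], [120, 4, 64], [135, 8, 66], [115, 10, 159], [124, 8, 214], [116, 9, 218]] med [[120, 8, 92], [90, 4, 209], [105, 2, 209], [80, 4, 209], [120, 8, 94], [60, 4, 70], [150, 4, 70], [90, 4, 70], [0, 4, 70], [100, 4, 208], [105, 2, 206], [120, 8, 200], [30, 10, 184]] small [[25, 9, 180], [120, 7, 172], [120, 6, 132], [30, 7, 74], [30, 10, 76], [23, 13, 79], [40, 9, 81], [40, 9, 82], [30, 2, 110], [0, 0, 119]]
```

```bash
sed -i 's/m=(w<60)/m=(w<(100 if s["camera_matrix"][0,0]<400 else 60))/; s/ m=cv2.inRange.*/ b=cv2.GaussianBlur(s["color"],(5,5),0).astype(int); m=((b[...,0]-b[...,2]>3)\&(b.max(2)<180)).astype(np.uint8)*255/; s/^    t,m=.*OTSU); /    /' m.py
python3 - <<'E'
from m import *
import pickle
S=pickle.load(open("S.pkl","rb"))
K={"large":(.65,.233,.097),"med":(.612,-.255,.088),"small":(.494,-.082,.105),"rd1":(.655,.34,.097),"pk1":(.75,.21,.097),"pk2":(.557,.318,.097),"rd2":(.537,.215,.097)}
for k,P in K.items():
    obs=[];lab=[]
    for i in (0,1,2):
        q=knob(S[i],P)
        if q: obs.append((S[i],q[0]));lab.append((i,q[0].round(0).tolist(),int(q[1])))
    if len(obs)>1: x,e=tri(obs); print(k,x.round(4),"res",(np.array(e)*1e3).round(1),lab)
H={"W":((.6295,.028,.03),.046,(0,1,2)),"M":((.405,.264,.03),.04,(0,4,5)),"N":((.483,-.455,.03),.034,(0,1,6,7))}
for k,(P,r,I) in H.items():
    obs=[]
    for i in I:
        q=ell(S[i],P,r)
        if q: print(k,i,q[0].round(1),(q[1]*1e3).round(1),onz(S[i],q[0],.03).round(4)); obs.append((S[i],q[0]))
    x,e=tri(obs); print("   tri",x.round(4),(np.array(e)*1e3).round(1))
E
```

```text
large [0.6518 0.2331 0.0888] res [0. 0.] [(0, [234.0, 178.0], 30), (2, [182.0, 87.0], 305)]
med [ 0.6133 -0.2575  0.0851] res [1.1 1.1] [(0, [409.0, 178.0], 29), (1, [374.0, 126.0], 250)]
small [ 0.4943 -0.0821  0.1043] res [1.  0.4 0.7] [(0, [351.0, 223.0], 27), (1, [211.0, 239.0], 217), (2, [483.0, 238.0], 223)]
rd1 [0.6559 0.3405 0.0909] res [0.1 0.1] [(0, [196.0, 179.0], 29), (2, [72.0, 83.0], 359)]
pk2 [0.5574 0.3183 0.0933] res [0. 0.] [(0, [205.0, 212.0], 27), (2, [114.0, 181.0], 242)]
rd2 [0.5377 0.2154 0.0924] res [0.5 0.5] [(0, [242.0, 217.0], 29), (2, [212.0, 198.0], 214)]
W 0 [308.4 184.6] [92.3 93.4] [0.6307 0.0276 0.03  ]
W 1 [131.6 105.6] [102.6 123.7] [0.6346 0.0241 0.03  ]
W 2 [378.6 105.3] [ 93.7 101. ] [0.6343 0.0266 0.03  ]
   tri [0.6337 0.0268 0.0251] [1.9 1.  1.3]
M 0 [230.9 268.4] [84.5 85.7] [0.4042 0.2642 0.03  ]
M 4 [266.  124.6] [79.9 83. ] [0.4077 0.2634 0.03  ]
M 5 [347.3 124.4] [79.3 82.3] [0.4073 0.2639 0.03  ]
   tri [0.4064 0.2642 0.0256] [2.  1.1 1.1]
N 0 [477.5 220.6] [70.8 74.7] [ 0.4836 -0.456   0.03  ]
N 1 [506.9 220.1] [66.9 81.5] [ 0.4859 -0.4576  0.03  ]
N 6 [367.5 113.5] [67.3 71.6] [ 0.4853 -0.4585  0.03  ]
N 7 [285.5 113.1] [67.5 70.5] [ 0.4857 -0.4593  0.03  ]
   tri [ 0.485  -0.4587  0.0267] [1.6 1.  0.4 0.7]
```

The measurements are consistent. Holder rims come out at about 25–27 mm, biased low by the outer wall in the fit, and knob heights are within a few mm of the text. The residuals are under 2 mm, inside the 5 mm fit clearance. I'll start with the small pot.

```bash
cat > g.py <<'E'
from m import *
YAW=-np.pi/2
def pick(xy,zg,opn=1.0,f=40):
    x,y=xy; bot.move_to([x,y,.33],down(YAW)); eoat.grip(opn,f)
    bot.movel([x,y,zg+.155],v=.12); F=bot.sense()["force"]; eoat.grip(0.0,f)
    s=bot.sense(); print("gap",s["finger_gap"],"grip",s["grip_force"],"F",np.round(F,1),"t",s["time_s"])
    bot.movel([x,y,.37],v=.15); s=bot.sense(); print("lifted gap",s["finger_gap"],"F",np.round(s["force"],1))
def place(xy,zg,opn,mid=None):
    for p in ([mid] if mid else [])+[xy]: bot.movel([*p,.37],v=.25)
    bot.movel([*xy,zg+.155+.03],v=.15)
    for h in (.02,.012,.0075):
        bot.movel([*xy,zg+.155+h],v=.05); print(h,np.round(bot.sense()["force"],1))
    eoat.grip(opn); bot.sleep(.3); bot.movel([*xy,.37],v=.2); print("t",bot.sense()["time_s"])
E
python3 - <<'E'
from g import *
import pickle
S=pickle.load(open("S.pkl","rb"))
print("large",onz(S[2],[182,87],.0965),onz(S[0],[234,178],.0965))
print("med",onz(S[1],[374,126],.0885),onz(S[0],[409,178],.0885))
pick([.4943,-.0821],.075,.85)
s=vision.snapshot("scene");w=vision.snapshot("wrist");cv2.imwrite("pics/d.png",np.hstack([s["color"][150:400,200:600],w["color"][100:350,120:520]]))
E
```

```text
large [0.65083945 0.22929632 0.0965    ] [0.64848066 0.23272833 0.0965    ]
med [ 0.61291102 -0.25765788  0.0885    ] [ 0.61158181 -0.25641937  0.0885    ]
gap 0.43670898764106797 grip 39.819297194480896 F [-0.4 -0.6  0.9] t 12.625
lifted gap 0.4311804952031886 F [-0.6 -0.5 -2.2]
```

View pics/d.png

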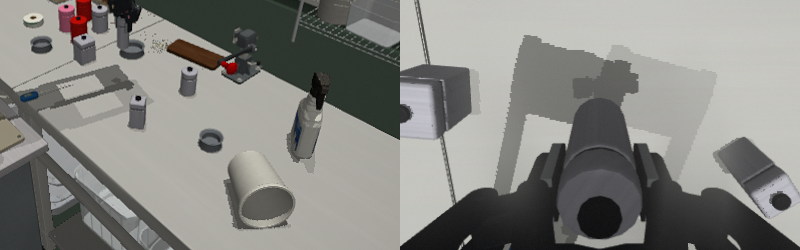

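The small pot is held upright and centred between the pads, with its knob at about (320,315) in the wrist frame, and the gap matches 37 mm. Placing it now.

Run:
```python
from g import *
w=vision.snapshot("wrist"); print("held knob",onz(w,[320,315],.1045+.37-.23),bot.sense()["position"])
place([.4855,-.4588],.075,.85,mid=None)
pick([.6125,-.257],.058,1.0)
s=vision.snapshot("top")["color"][150:290,220:520];w=vision.snapshot("wrist")["color"][50:350,100:540]
cv2.imwrite("pics/e.png",np.hstack([cv2.resize(s,(400,187)),cv2.resize(w,(274,187))]))
```

```text
held knob [ 0.49604006 -0.08282405  0.2445    ] [ 0.49395858 -0.08201382  0.368633  ]
0.02 [-0.5 -0.3 -2.8]
0.012 [-1.3 -0.2 -1.4]
0.0075 [ 0.7 -0.2 -2.2]
t 18.8667
gap 0.5739016005932098 grip 41.49545073509216 F [-0.4  0.5  1.2] t 21.6667
lifted gap 0.577192452814042 F [-0.5 -0.1 -4. ]
```

View pics/e.png

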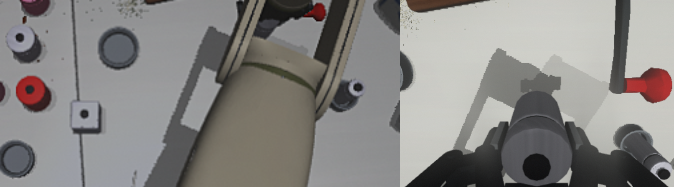

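The medium pot is held upright and the small pot stands in the narrow holder. Next I'll place the medium pot and pick up the large one.

Run:
```python
from g import *
place([.4068,.2641],.058,1.0)
bot.move_to([.55,.1,.42],down(YAW)); bot.sleep(.2); w=vision.snapshot("wrist")
q=knob(w,(.650,.231,.0965)); print("large",q,onz(w,q[0],.0965))
x=onz(w,q[0],.0965)[:2]
pick([x[0],x[1]],.063,1.0)
v=vision.snapshot("scene");t=vision.snapshot("top");w2=vision.snapshot("wrist")
cv2.imwrite("pics/f.png",np.vstack([np.hstack([w["color"],]),np.zeros((1,640,3),np.uint8),np.hstack([cv2.resize(w2["color"],(320,199)),cv2.resize(v["color"],(320,199))])]))
```

```text
0.02 [ 0.5  0.4 -3.7]
0.012 [ 0.1  1.  -3.3]
0.0075 [-0.5 -0.  -3. ]
t 28.9167
large (array([184.48543689,  84.5987055 ]), np.int32(309)) [0.65117693 0.22962683 0.0965    ]
gap 0.7176075659070335 grip 43.848838806152344 F [0.4 0.4 0.4] t 32.4833
lifted gap 0.7134609367200663 F [-0.7  0.1 -4.5]
```

View pics/f.png

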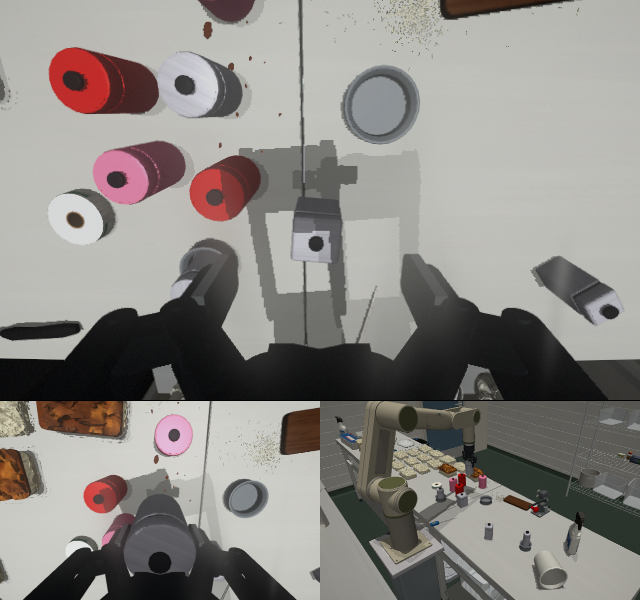

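The large pot is held upright with a gap of about 61 mm, and its neighbours stayed put. I'll place it, then back off and check all three by triangulating their knobs.

Run:
```python
from g import *
place([.634,.0268],.063,1.0)
S=[]
for p in [[.41,-.4,.42],[.345,.2,.42],[.5,.05,.42]]:
    bot.move_to(p,down(YAW)); bot.sleep(.3); S.append(vision.snapshot("wrist"))
bot.move_to([.4,-.1,.42],down(YAW)); bot.sleep(.3); S+=[vision.snapshot("top"),vision.snapshot("wrist")]
for k,P in {"S":(.485,-.458,.1105),"M":(.4068,.264,.0945),"L":(.634,.0268,.1025),"sqS":(.388,-.2645,.0965),"sqL":(.4793,.1064,.0885)}.items():
    obs=[(s,q[0]) for s in S if (q:=knob(s,P))]
    x,e=tri(obs); print(k,x.round(4),(np.array(e)*1e3).round(1))
c=lambda s,x,y:cv2.resize(s["color"][y:y+180,x:x+180],(266,266))
u=[proj(S[i],P).astype(int) for i,P in ((0,(.485,-.458,.05)),(1,(.4068,.264,.05)),(2,(.634,.0268,.05)))]
cv2.imwrite("pics/g.png",np.vstack([np.hstack([c(S[i],max(0,u[i][0]-90),max(0,u[i][1]-90)) for i in range(3)]),cv2.resize(S[3]["color"][130:290,150:500],(798,330))]))
print(bot.sense()["time_s"])
```

```text
0.02 [-0.3  0.2 -3.1]
0.012 [-0.1  0.3 -3.4]
0.0075 [ 0.3  0.4 -2.2]
t 38.1833
S [ 0.4855 -0.4602  0.1023] [0.8 0.8]
M [0.4063 0.2642 0.0925] [1.  0.2 0.8]
L [0.631  0.0276 0.11  ] [1.1 1.1]
sqS [ 0.3882 -0.2626  0.0959] [2.9 3.  8.1 3.2]
sqL [0.4806 0.1042 0.086 ] [0.3 3.7 2.6 1.6]
45.175
```

View pics/g.png

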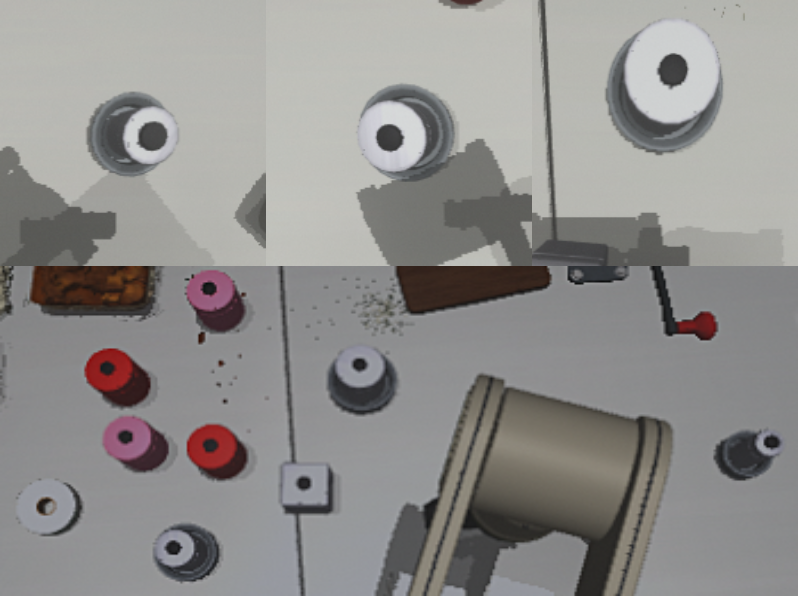

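All three pots sit centred in their holders, and the roll, square pots and look-alikes are unmoved. The large pot's height came from a weak baseline, so I'll check it with two more wrist views and then hand in if it agrees.

Run:
```python
from g import *
obs=[];w=[]
for y in (-.12,.02,.18):
    bot.move_to([.56,y,.42],down(YAW)); bot.sleep(.4); s=vision.snapshot("wrist"); q=knob(s,(.634,.0268,.1025)); 
    if q: obs.append((s,q[0]))
x,e=tri(obs); print(len(obs),x.round(4),np.round(e,4),bot.sense()["time_s"])
if x[2]<.108 and np.hypot(*(x[:2]-[.634,.0268]))<.008:
    print(bot.finish_job())
```

```text
3 [0.633  0.0262 0.1023] [0.0001 0.0001 0.0001] 48.5083
the job is handed in; nothing more can be done
None
```

The job is handed in at 48.5 s: by the camera checks, each of the three round pots stands centred and fully down in the holder of its size, and the square pots, label roll and look-alikes are where they started. No verdict came back from the judging.

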